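# Show which dish lost its lid

## Task

One dish in the tray has been left uncovered: press the pump's large round button down to pause dosing and let it go, then show your colleague what to fix. Point at the uncovered dish with a fingertip a few centimetres above the middle of its mouth and stay there for a good second, then point in the same way, just above its knob, at the loose lid on the bench that fits this dish. Do not touch or move any dish, lid or other loose thing, do not press the small buttons, keep well above the other dishes and the other lid so that you do not seem to point at them, and finish clear of everything.

Things in the scene. Friction and masses are not known exactly. Their poses are not given: they have to be found in the camera images.
- pause (a joint): Large round push button on the dosing pump: travel in m, 0 released, 0.006 fully down. Sprung: fully down takes about 4 N; it comes back up when let go.
- pause_top (a point): Centre of the top face of that large button, the largest (32 mm diameter) of three white round buttons in a row on the near end of the pump's top, and the rightmost as the robot sees them; pressed straight down. The pump is a fixed white case 260 x 170 mm, 110 mm high at the near end and 134 mm high on its far half, standing left of the tray.
- small_a (a joint): Small button (14 mm diameter), 63 mm to the left of the large one: travel in m, 0 to 0.003. Not to be pressed.
- small_b (a joint): Small button (14 mm diameter), 103 mm to the left of the large one: travel in m, 0 to 0.003. Not to be pressed.
- tray: Fixed black tray, 280 x 280 mm, walls 35 mm high and 5 mm thick, floor 5 mm thick; origin under its centre. It holds four dishes in two rows of two, about 132 mm apart, in any order.
- open_dish: The uncovered dish: a small round empty clear glass dish, 84 mm diameter, 60 mm high, wall 4 mm, no lid; loose in the tray; origin at the centre of its underside, z up.
- open_dish_top (a point): Centre of the open dish's mouth, at rim height, 60 mm above its underside.
- small_covered: A small glass dish, 84 mm diameter, wearing a white lid 90 mm in diameter; loose in the tray; origin at the centre of its underside. Its lid and knob stay on it.
- small_covered_top (a point): Top of the knob on that lid, 85 mm above the dish's underside, on its axis.
- large_covered_a: A large glass dish, 110 mm diameter, wearing a white lid 116 mm in diameter; loose in the tray; origin at the centre of its underside. Its lid and knob stay on it.
- large_covered_a_top (a point): Top of the knob on that lid, 85 mm above the dish's underside, on its axis.
- large_covered_b: Another large glass dish, 110 mm diameter, wearing a white lid 116 mm in diameter; loose in the tray; origin at the centre of its underside. Its lid and knob stay on it.
- large_covered_b_top (a point): Top of the knob on that lid, 85 mm above the dish's underside, on its axis.
- small_lid: Loose white round lid lying on the bench right of the tray, knob up, 90 mm diameter, 7 mm thick; knob 22 mm diameter. It fits the 84 mm dishes. Origin at the centre of its underside. It and the other loose lid lie in either order, near and far.
- small_lid_top (a point): Top of that lid's knob, 25 mm above the bench, on its axis.
- large_lid: Loose white round lid lying on the bench right of the tray, knob up, 116 mm diameter, 7 mm thick; knob 22 mm diameter. It fits the 110 mm dishes. Origin at the centre of its underside. It and the other loose lid lie in either order, near and far.
- large_lid_top (a point): Top of that lid's knob, 25 mm above the bench, on its axis.
- vial: Amber glass vial, 24 mm diameter, 55 mm high, standing in the tray between the four dishes. Bystander, loose; origin on its underside (spoon: on its length).
- beaker: Glass beaker, 70 mm diameter, 95 mm high, beyond the tray. Bystander, loose; origin on its underside (spoon: on its length).
- stock_bottle: Amber bottle, 72 mm diameter, 170 mm high, beyond the tray. Bystander, loose; origin on its underside (spoon: on its length).
- jar: White jar, 56 mm diameter, 70 mm high, at the far right. Bystander, loose; origin on its underside (spoon: on its length).
- spoon: Wooden-handled spoon, 200 mm long, lying flat at the near left. Bystander, loose; origin on its underside (spoon: on its length).
- tube_rack: White rack 140 x 50 mm full of capped tubes, 59 mm high, at the right, beyond the loose lids. Bystander, loose; origin on its underside (spoon: on its length).
- slide_box: Small carton 80 x 30 x 30 mm, at the near right of the tray. Bystander, loose; origin on its underside (spoon: on its length).
Mind the look-alikes: they are no part of the job. Leave any brown look-alike of the large_covered_a alone. What is shaped like the open_dish but pink is not meant.

How it is judged (in metres and radians):
On the way, in this order (a step that is already met when the one before it is completed fails the run):
1. the large button is pressed down (at least 4 of its 6 mm) (value of joint pause above 0.004 m), for 0.05 s.
2. the large button is let go (value of joint pause below 0.0015 m), for 0.1 s.
3. the hand points at the uncovered dish for 0.8 s: grasp point within 30 mm of the axis, 20 to 100 mm above the rim (horizontal distance between the grasp point and open_dish_top below 0.03 m and z of the grasp point in the frame of open_dish_top between 0.02 and 0.1 m), for 0.8 s.
4. the hand points at the small loose lid for 0.8 s: grasp point within 30 mm of the axis, 15 to 100 mm above the knob (horizontal distance between the grasp point and small_lid_top below 0.03 m and z of the grasp point in the frame of small_lid_top between 0.015 and 0.1 m), for 0.8 s.
At the end, for the whole second after the job is handed in: The large button has been pressed and is up again (under 1.5 mm), the small buttons are up, dishes and lids are at rest within 10 mm and the other loose things within 20 mm of where they started (distance of each of open_dish, small_covered, large_covered_a, large_covered_b, small_lid, large_lid from where it was at the start of the episode below 0.01 m and distance of each of vial, beaker, stock_bottle, jar, spoon, tube_rack, slide_box from where it was at the start of the episode below 0.02 m and value of joint each of pause, small_a, small_b below 0.0015 m and linear speed of each of open_dish, small_covered, large_covered_a, large_covered_b, small_lid, large_lid below 0.02 m/s); the robot touches nothing.
It fails at once if a dish is touched (over 0.5 N) (contact force between any of the fingers, the arm and open_dish above 0.5 N or contact force between any of the fingers, the arm and small_covered above 0.5 N or contact force between any of the fingers, the arm and large_covered_a above 0.5 N or contact force between any of the fingers, the arm and large_covered_b above 0.5 N).
It fails at once if a loose lid is touched (over 0.5 N) (contact force between any of the fingers, the arm and small_lid above 0.5 N or contact force between any of the fingers, the arm and large_lid above 0.5 N).
It fails at once if another loose thing is moved by more than 20 mm (distance of any of vial, beaker, stock_bottle, jar, spoon, tube_rack, slide_box from where it was at the start of the episode above 0.02 m).
It fails at once if a small button is pressed (over 1.5 mm) (value of joint any of small_a, small_b above 0.0015 m).
It fails at once if the hand points at a wrong dish or lid (grasp point within 25 mm of its axis and less than 60 mm above its knob) ((horizontal distance between the grasp point and small_covered_top below 0.025 m and z of the grasp point in the frame of small_covered_top below 0.06 m) or (horizontal distance between the grasp point and large_covered_a_top below 0.025 m and z of the grasp point in the frame of large_covered_a_top below 0.06 m) or (horizontal distance between the grasp point and large_covered_b_top below 0.025 m and z of the grasp point in the frame of large_covered_b_top below 0.06 m) or (horizontal distance between the grasp point and large_lid_top below 0.025 m and z of the grasp point in the frame of large_lid_top below 0.06 m)).
It also fails if it takes over 64 s, if anything falls off the work surface, if the arm or the gripper's body presses on something with over 40 N, if the wrist force passes 120 N, or if a joint passes its speed limit or range.

## Robot

A 7-joint arm with a two-finger parallel gripper is mounted at the origin on the work surface. World frame = base frame: x ahead of the robot, y to its left, z up, the work surface at z = 0. Lengths are in mm, angles in rad, forces in N, time in s.
With the tool pointing down it reaches from about 400 to 875 mm from the base axis. Payload 4.4 kg.
Tool frame: the origin (TCP) lies at the very end of the fingers, on their centre line; the grasp point (between the pads) lies 19 mm behind it; z points along the fingers, y is the direction in which the jaws open and shut (so a half turn about z gives the same grasp; the last joint's range is limited). The gripper opens to 85 mm and grips with 20 to 120 N. Pads are 22 mm wide; open, the fingers measure 114 mm over their backs; the gripper's body (76 mm by 85 mm) begins 54 mm behind the grasp point. The pads swing forward as they close: fully open they stand 13 mm farther back than shut.
Start: joints at [1.188, 0.628, 0.038, 1.517, -0.027, 0.996, -0.02], TCP at [202.521, -617.659, 231.313] pointing down, gripper open.
Joint ranges: [-3.06, 3.06], [-0.37, 2.12], [-1.25, 1.32], [0.18, 2.47], [-1.1, 4.24], [0.23, 1.98], [-2.94, 2.94]. Speed limits (rad/s): [2.57, 2.57, 3.14, 3.14, 3.14, 3.14, 3.14].

## Interface

Orientations are given as [roll, pitch, yaw] about the fixed x, y, z axes, in that order (R = Rz(yaw) Ry(pitch) Rx(roll)).
In Python, from cell import ctrl gives the robot as it stands.
- The arm moves only by the shell command python3 -m crank 'ROWS' [OPENING]. ROWS is JSON, a list that holds one entry, the list of rows, each a list of 6 numbers: the shift along the tool's x, y, z in units of 30 mm (1.0 is 30 mm), then the turn, a rotation vector about the tool's x, y, z in units of 6 degrees (1.0 is 6 degrees). In form: [[[tx, ty, tz, rx, ry, rz], ...]]. A call has 1 to 12 rows; each row shifts and turns the pose as measured when the row begins, along the tool's axes as they then stand; what a row does not reach is not made up. A row lasts 1/12 s, in which the tool goes at most 41.7 mm and 7.16 degrees, less where a joint would pass 70% of its speed; a pose out of reach is approached as far as the arm can. A call is refused whole if a number of a shift passes 1 or a number of a turn 1, either way. A call with a gripper value outside its range is refused whole. OPENING is the gripper command: -1 is fully open, 1 is shut, values between are in proportion, set as the call begins (- or left out, the last holds). The fingers move at their own pace and stop on an object; the grip force is fixed at half the most. Time passes only in rows, so rows that do not move let the fingers close. It gives the time, the measured TCP pose, the force and the opening at its end, in the units of the state.
- ctrl.read_state(): the state, without advancing time (a new reading comes with each control period).
- ctrl.get_image(name): name is "side" or "top"; returns a dict with "color" (420x560x3 uint8, red, green, blue), "depth" (420x560 float32, mm along the optical axis (not along the pixel's ray), 0 where there is no reading), "camera_matrix" (3x3 intrinsics, pixels), "R" (3x3) and "t" (3): a world point X has camera coordinates R X + t. Camera axes: x right, y down, z forward; pixel columns grow to the right and rows downward; lengths in mm; the calibration is good to about 2 mm. A picture is of the moment at which its call begins.
- ctrl.finish_job(): hands the job in, once; it reports no verdict.
Trained networks look in a picture, given as the dict that the camera call returned (one of the last four; its "shot" number tells which), for a name from the list of things; names that differ only in an ending like _2 or _b are one class to them, and where a whole thing is asked for, a point or a joint stands for the part that bears it (a point fixed in the world has none). Each returns a list of dicts, best first, with "conf" (0 to 1); they miss things now and then, are a little off and sometimes report something else, mostly with a low value. They report only what shows in the picture. A call takes as long as a camera call. They do not tell look-alikes from the thing itself.
- ctrl.search_frame(query, picture): "extent" ([centre column, centre row, width, height] in pixels, round what is visible of it).
The state is a dict: "clock": time; "qpos": joint angles; "qd": joint speeds; "tau": joint torques, N m; "eef_pos": TCP position; "tool_rot": TCP orientation; "force": force on the tool from outside, world axes, zero at the start; "torque": the same for the moment, N m; "width": finger opening in mm.
Only numpy, scipy, OpenCV 4.12 (cv2) and the standard library are available. Lean on these libraries where they do the work, as an engineer would, in place of code of your own. Each camera call takes 0.05 s, during which the arm holds its last target. There are 200 camera calls.

## Working session

There is one attempt and no reset: what is moved stays moved. The work goes in short steps, Python scripts to look and compute and a shell command to move; the robot and the scene stay as the last step left them, time stands still between calls to the robot, and variables do not carry over. Pictures are saved under pics/ and viewed, about 8 in all and at most 12, crops included, and the job is handed in when it is done.

```bash
mkdir -p pics; cat > h.py <<'E'
import numpy as np, cv2
from cell import ctrl
def w(p,u,v,z=None):
    K=p["camera_matrix"];R=np.array(p["R"]);t=np.array(p["t"])
    ray=np.linalg.inv(K)@[u,v,1]
    if z is None:
        d=p["depth"][int(round(v)),int(round(u))]; return R.T@(ray*d-t)
    o=-R.T@t; r=R.T@ray; return o+r*(z-o[2])/r[2]
E
python3 - <<'E'
from h import *
np.set_printoptions(precision=1,suppress=True)
s=ctrl.read_state();print(s)
ps={}
for n in("top","side"):
    p=ctrl.get_image(n);ps[n]=p
    cv2.imwrite(f"pics/{n}0.png",p["color"][:,:,::-1])
    print(n,-np.array(p["R"]).T@p["t"])
p=ps["top"]
for q in["pause_top","open_dish","small_covered","large_covered_a","small_lid","large_lid","small_a","vial","tray"]:
    for d in ctrl.search_frame(q,p)[:5]:
        e=np.array(d["extent"]);print(q,round(d["conf"],2),e,w(p,e[0],e[1]))
E
```

```text
{'clock': 0.0, 'qpos': array([ 1.2,  0.6,  0. ,  1.5, -0. ,  1. , -0. ]), 'qd': array([ 0., -0.,  0., -0., -0.,  0.,  0.]), 'tau': array([ -0. , -56.3,   1.2, -19.3,   0. ,   0. ,  -0. ]), 'eef_pos': array([ 202.4, -617. ,  230.4]), 'tool_rot': array([-3.1, -0. ,  0.3]), 'force': array([ 0.1,  0.3, -0.3]), 'torque': array([0., 0., 0.]), 'width': 85.48385585667795}
top [ 324.2  -29.3 1203.3]
side [ 367.4 -810.9  666.7]
open_dish 0.96 [293.6 182.2  28.6  37. ] [638.3 -54.    7.4]
open_dish 0.72 [236.3 286.9  35.7  33.2] [329.5 103.8   2.5]
open_dish 0.45 [293.2 226.3  37.8  35. ] [494.1 -53.2  85.1]
small_covered 0.71 [292.7 225.   30.6  37.6] [496.3 -51.6  94. ]
small_covered 0.63 [388.7 257.4  33.8  31.7] [ 420.  -324.7   27.2]
large_covered_a 0.87 [138.  286.5  51.4  45.7] [324.6 361.   67.6]
large_covered_a 0.68 [244.1 225.7  41.8  45.3] [495.8  82.2  66.5]
large_covered_a 0.57 [246.1 177.4  41.9  42.3] [628.3  79.9  87.5]
small_lid 0.81 [388.1 256.4  28.9  31.6] [ 422.8 -323.4   26.2]
small_lid 0.15 [296.1 181.4  31.2  34. ] [640.4 -61.3   9.4]
large_lid 0.94 [389.  209.6  41.2  36.1] [ 559.3 -332.3   16.7]
large_lid 0.22 [247.7 177.   45.2  45.4] [630.5  75.8  84.2]
vial 0.58 [269.5 202.3  10.2  11.7] [564.6  13.9  60.6]
tray 0.67 [269.9 203.6 103.3 101.9] [560.9  12.7  60.8]
```

View pics/top0.png

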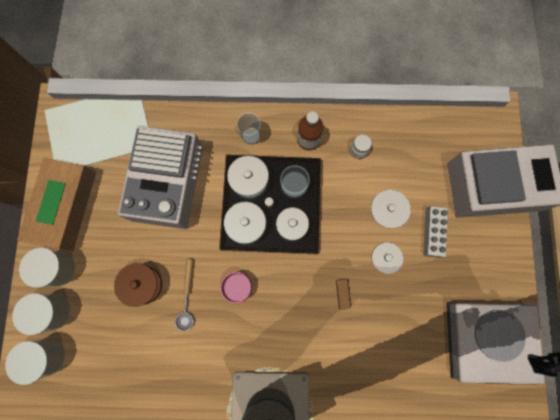

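View pics/side0.png

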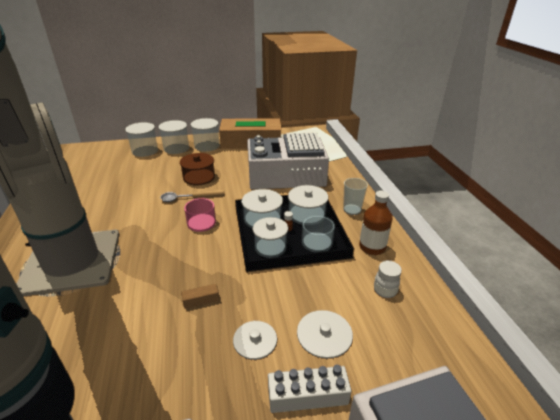

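Top view: the large button is at about (166,207) and the small ones at (129,203) and (143,205). The clear open dish is at (294,181). Its look-alikes are the pink dish (236,287), the covered dishes (248,176), (245,222) and (292,223), and the brown pot (138,285). The small lid is at (388,258) and the large lid at (391,209). I'll check these in one crop.

```bash
python3 - <<'E'
from h import *
np.set_printoptions(precision=1,suppress=True)
p=ctrl.get_image("top");c=p["color"][:,:,::-1]
a=cv2.resize(c[180:230,110:200],None,fx=8,fy=8,interpolation=cv2.INTER_CUBIC)[:, :]
b=cv2.resize(c[150:280,220:420],None,fx=3.6,fy=3.6,interpolation=cv2.INTER_CUBIC)
a=a[:130*8//2]; im=np.zeros((600,720,3),np.uint8)
b=cv2.resize(b,(540,351)); a=cv2.resize(a,(432,240)); im[:240,:432]=a; im[245:596,:540]=b
cv2.imwrite("pics/crop1.png",im)
K=p["camera_matrix"];print(K[0,0])
print("button z116 est",w(p,166.5,207,116),"depth",w(p,166,207))
print("small_a",w(p,143.5,204.5,113),w(p,129,202.5,113))
print("dish rim",w(p,295,181,65),"small lid knob",w(p,388.5,258,25),"large",w(p,391,209.5,25))
for n in((248,175),(244.5,222),(292.5,223.5)):print("knob",w(p,*n,90),w(p,*n))
print([ (d["conf"],d["extent"]) for q in("pause","small_a") for d in ctrl.search_frame(q,p)[:4]])
E
```

```text
415.41084151292074
button z116 est [534.5 286.7 116. ] depth [531.8 283.9 130.1]
small_a [540.7 349.8 113. ] [545.3 389.2 113. ]
dish rim [626.7 -56.7  65. ] small lid knob [ 418.5 -324.7   25. ] large [ 558.1 -335.9   25. ]
knob [634.7  74.6  90. ] [634.1  74.4  92.1]
knob [502.4  79.2  90. ] [502.9  79.5  87. ]
knob [501.  -51.1  90. ] [500.9 -51.1  90.9]
[]
```

View pics/crop1.png

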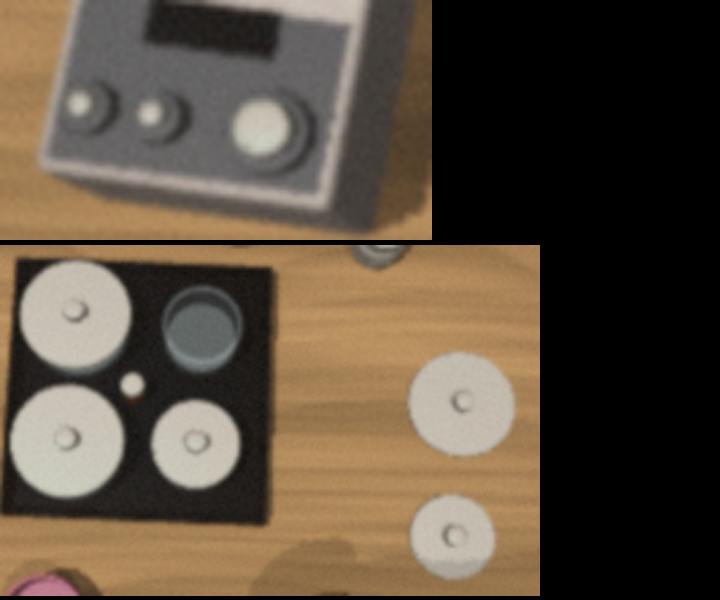

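The crop confirms the choice: the large button's white cap is at about (164.6,206.5), the dish mouth at (295,180.5), and the smaller lid is the near one. Next I'll measure the button height.

```bash
python3 - <<'E'
from h import *
np.set_printoptions(precision=1,suppress=True)
for n in("top",):
    p=ctrl.get_image(n)
    for r in range(203,211):print([round(float(w(p,u,r)[2])) for u in range(158,176)])
    for z in(122,128):print(w(p,164.6,206.5,z))
print(w(p,143,203.5)[2],w(p,150,205)[2])
p=ctrl.get_image("side")
c=p["color"][125:190,235:335,::-1];cv2.imwrite("pics/s2.png",cv2.resize(c,None,fx=7,fy=7,interpolation=cv2.INTER_CUBIC))
K=p["camera_matrix"]
for z in(110,116,122,128):
    q=K@(np.array(p["R"])@[532,289,z]+p["t"]);print(z,q[:2]/q[2])
E
```

```text
[124, 121, 129, 127, 131, 132, 132, 129, 134, 134, 132, 128, 122, 121, 123, 115, 111, 110]
[124, 132, 130, 127, 129, 129, 128, 130, 132, 133, 129, 131, 122, 123, 121, 121, 111, 111]
[120, 131, 134, 130, 132, 134, 134, 132, 131, 129, 131, 130, 122, 125, 118, 118, 116, 110]
[122, 132, 130, 131, 131, 132, 132, 132, 131, 135, 128, 130, 131, 119, 119, 122, 115, 107]
[128, 130, 130, 133, 128, 130, 131, 133, 131, 131, 133, 130, 126, 122, 119, 122, 120, 108]
[120, 127, 129, 133, 130, 130, 128, 132, 133, 132, 134, 132, 124, 121, 121, 121, 120, 107]
[122, 128, 134, 131, 133, 134, 131, 131, 132, 132, 130, 127, 119, 125, 120, 121, 120, 112]
[119, 119, 131, 132, 130, 131, 128, 133, 136, 134, 130, 127, 120, 118, 124, 124, 113, 111]
[534.6 290.1 122. ]
[533.4 288.3 128. ]
125.85785713976941 110.14483144904432
110 [258.9 153.5]
116 [258.9 151.8]
122 [258.9 150.1]
128 [258.8 148.4]
```

View pics/s2.png

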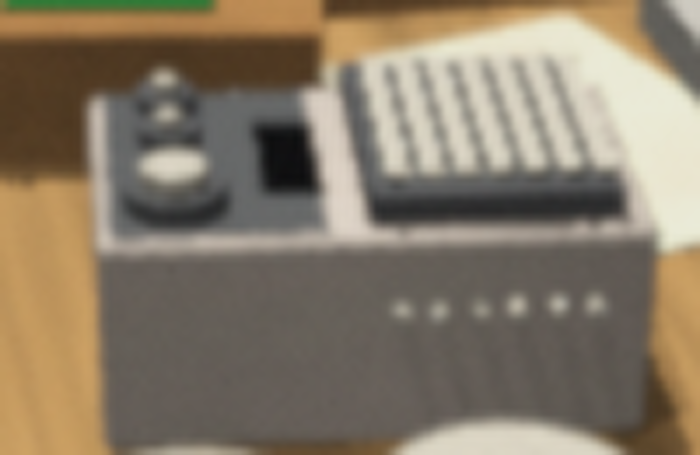

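Button top is at about (533,288,131), and depth and the side view agree (small_a is 61 mm away; 63 expected). I'll shut the gripper, rise and turn to yaw 0.

```bash
cat > d.py <<'E'
import sys
from h import *
from scipy.spatial.transform import Rotation as Ro
s=ctrl.read_state();T=Ro.from_euler("xyz",s["tool_rot"])
print(s["clock"],s["eef_pos"].round(1),np.round(s["tool_rot"],3),"w",round(s["width"],1),"F",s["force"].round(1),"q",s["qpos"].round(2))
if len(sys.argv)>3:
    print("units",(T.inv().apply(np.array(sys.argv[1:4],float)-s["eef_pos"])/30).round(2),
      "turn",(np.degrees((T.inv()*Ro.from_euler("xyz",[np.pi,0,0])).as_rotvec())/6).round(2))
E
python3 d.py 450 -330 290; python3 -m crank '[[[0,0,-0.7,0,0,0],[0,0,-0.7,0,0,0.5],[0,0,-0.7,0,0,0.5],[0,0,0,0,0,0.5],[0,0,0,0,0,0.5],[0,0,0,0,0,0.5]]]' 1; python3 d.py 450 -330 290
```

```text
0.8 [ 202.5 -617.7  231.3] [ 3.142 -0.     0.317] w 85.1 F [-0.8 -0.4 -0.5] q [ 1.19  0.63  0.04  1.52 -0.03  1.   -0.02]
units [10.83 -6.54 -1.96] turn [ 0.   -0.    3.03]
clock: 1.3
eef_pos: [202.3, -617.3, 296.9]
tool_rot: [-3.14, -0.0, 0.044]
force: [0.3, 0.5, -0.3]
width: 12.5
1.3 [ 202.3 -617.3  296.9] [-3.14  -0.     0.044] w 12.5 F [ 0.3  0.5 -0.3] q [ 1.14  0.57  0.12  1.43 -0.07  1.14 -0.26]
units [ 8.67 -9.2   0.25] turn [-0.02 -0.    0.42]
```

```bash
python3 -m crank '[[[0.9,-0.9,0,0,0,0.4],[0.9,-0.9,0,0,0,0],[0.9,-0.9,0,0,0,0],[0.9,-0.9,0,0,0,0],[0.9,-0.9,0,0,0,0],[0.9,-0.9,0,0,0,0],[0.9,-0.9,0,0,0,0],[0.9,-0.9,0,0,0,0],[0.9,-0.9,0,0,0,0],[0.5,-0.9,0,0,0,0],[0,-0.9,0,0,0,0],[0,-0.9,0,0,0,0]]]'; python3 d.py 533 288 290
```

```text
clock: 2.3
eef_pos: [469.9, -288.2, 294.8]
tool_rot: [3.133, -0.001, -0.017]
force: [0.7, 0.2, 0.2]
width: -0.1
2.3 [ 469.9 -288.2  294.8] [ 3.133e+00 -1.000e-03 -1.700e-02] w -0.1 F [0.7 0.2 0.2] q [ 0.43  0.42  0.09  1.72 -0.03  1.   -1.06]
units [  1.77 -19.24   0.  ] turn [ 0.08 -0.01 -0.17]
```

```bash
python3 -m crank '[[[0.3,-0.9,0,0,0,-0.1],[0.3,-0.9,0,0,0,0],[0.3,-0.9,0,0,0,0],[0.3,-0.9,0,0,0,0],[0.3,-0.9,0,0,0,0],[0.3,-0.9,0,0,0,0],[0,-0.9,0,0,0,0],[0,-0.9,0,0,0,0],[0,-0.9,0,0,0,0],[0,-0.9,0,0,0,0],[0,-0.9,0,0,0,0],[0,-0.9,0,0,0,0]]]'; python3 -m crank '[[[0,-0.9,0,0,0,0],[0,-0.9,0,0,0,0],[0,-0.9,0,0,0,0],[0,-0.9,0,0,0,0],[0,-0.9,0,0,0,0],[0,-0.9,0,0,0,0],[0,-0.9,0,0,0,0],[0,-0.9,0,0,0,0],[0,-0.7,0,0,0,0],[0,0,0,0,0,0]]]'; python3 d.py 533 288 160
```

```text
clock: 3.3
eef_pos: [528.5, 52.7, 294.2]
tool_rot: [3.133, -0.006, -0.006]
force: [-0.3, 0.1, -1.0]
width: -0.1
clock: 4.13
eef_pos: [526.8, 309.8, 293.7]
tool_rot: [3.139, -0.009, 0.002]
force: [-0.2, 0.3, -0.3]
width: -0.1
4.1333 [526.8 309.8 293.7] [ 3.139e+00 -9.000e-03  2.000e-03] w -0.1 F [-0.2  0.3 -0.3] q [-0.56  0.51 -0.04  1.56  0.03  1.07 -2.17]
units [0.16 0.71 4.46] turn [ 0.02 -0.08  0.02]
```

```bash
python3 -m crank '[[[0.2,0.7,0.7,0,-0.1,0],[0,0,0.8,0,0,0],[0,0,0.8,0,0,0],[0,0,0.7,0,0,0],[0,0,0.6,0,0,0],[0,0,0.4,0,0,0],[0,0,0,0,0,0],[0,0,0,0,0,0]]]'; python3 d.py 533 288 135
python3 - <<'E'
from h import *
a=[]
for n,(r,c) in(("top",(170,125)),("side",(115,225))):
    p=ctrl.get_image(n);a.append(cv2.resize(p["color"][r:r+70,c:c+70,::-1],(400,400),interpolation=cv2.INTER_CUBIC))
cv2.imwrite("pics/press.png",np.hstack(a))
E
```

```text
clock: 4.8
eef_pos: [535.0, 286.8, 170.9]
tool_rot: [3.139, -0.003, 0.005]
force: [0.8, -0.2, 0.5]
width: 0.3
4.8 [535.  286.8 170.9] [ 3.139e+00 -3.000e-03  5.000e-03] w 0.3 F [ 0.8 -0.2  0.5] q [-0.52  0.63 -0.03  1.7   0.03  0.8  -2.14]
units [-0.07 -0.04  1.2 ] turn [ 0.02 -0.03  0.04]
```

View pics/press.png

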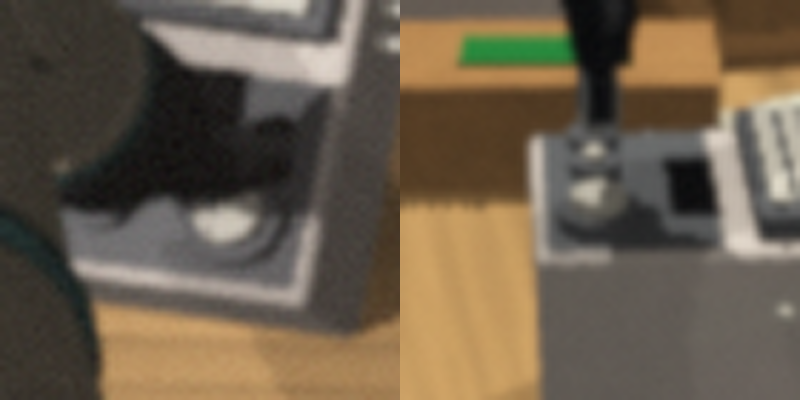

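The side view shows the tip over the button in the same column (597 in the crop). Now I'll go down in small steps.

```bash
python3 -m crank '[[[0,0,0.6,0,0,0],[0,0,0.5,0,0,0],[0,0,0.2,0,0,0],[0,0,0,0,0,0]]]'; python3 -m crank '[[[0,0,0.13,0,0,0],[0,0,0,0,0,0]]]';python3 -m crank '[[[0,0,0.1,0,0,0],[0,0,0,0,0,0]]]'
```

```text
clock: 5.23
eef_pos: [539.5, 288.9, 137.4]
tool_rot: [-3.138, -0.014, 0.004]
force: [-0.3, 0.7, 0.2]
width: -0.2
clock: 5.4
eef_pos: [540.6, 289.5, 135.1]
tool_rot: [-3.136, -0.016, 0.004]
force: [0.3, 0.7, 0.2]
width: -0.0
clock: 5.57
eef_pos: [541.5, 290.0, 133.5]
tool_rot: [-3.135, -0.019, 0.004]
force: [-0.0, 0.2, 0.5]
width: 0.1
```

x is drifting by about 8 mm, so I'll correct it.

```bash
python3 -m crank '[[[-0.25,0.06,0,0,-0.15,0],[-0.05,0,0,0,0,0]]]';python3 -m crank '[[[0,0,0.15,0,0,0],[0,0,0.05,0,0,0]]]';python3 -m crank '[[[-0.05,0,0.15,0,0,0],[0,0,0.05,0,0,0]]]'
```

```text
clock: 5.73
eef_pos: [532.5, 288.3, 134.0]
tool_rot: [-3.134, -0.003, 0.004]
force: [-0.0, -0.9, -0.2]
width: 0.1
clock: 5.9
eef_pos: [532.7, 288.8, 128.8]
tool_rot: [-3.133, -0.004, 0.004]
force: [-0.5, -0.8, 1.8]
width: 0.2
clock: 6.07
eef_pos: [532.9, 288.9, 125.8]
tool_rot: [-3.132, -0.008, 0.004]
force: [-6.6, -1.8, 20.2]
width: 0.1
```

The force of 20 N, well over the spring's 4 N, means the button is fully down. I'll hold briefly, then lift.

```bash
python3 -m crank '[[[0,0,0,0,0,0],[0,0,-0.3,0,0,0],[0,0,-0.8,0,0,0],[0,0,-0.9,0,0,0],[0,0,-0.9,0,0,0],[0,0,-0.9,0,0,0],[0,0,-0.9,0,0,0],[0,0,-0.5,0,0,0]]]'; python3 d.py 629 -56 260
```

```text
clock: 6.73
eef_pos: [527.6, 285.7, 284.6]
tool_rot: [-3.138, 0.003, 0.004]
force: [0.5, 0.0, -0.3]
width: -0.3
6.7333 [527.6 285.7 284.6] [-3.138e+00  3.000e-03  4.000e-03] w -0.3 F [ 0.5  0.  -0.3] q [-0.51  0.5  -0.04  1.59  0.02  1.05 -2.13]
units [ 3.33 11.41  0.77] turn [-0.04  0.03  0.04]
```

```bash
python3 -m crank '[[[0.3,0.9,0,0,0,0],[0.3,0.9,0,0,0,0],[0.3,0.9,0,0,0,0],[0.3,0.9,0,0,0,0],[0.3,0.9,0,0,0,0],[0.3,0.9,0,0,0,0],[0.3,0.9,0,0,0,0],[0.3,0.9,0,0,0,0],[0.3,0.9,0,0,0,0],[0.3,0.9,0,0,0,0],[0.3,0.9,0,0,0,0],[0,0.9,0,0,0,0]]]'; python3 d.py 629 -56 115
python3 - <<'E'
from h import *
np.set_printoptions(precision=1,suppress=True)
p=ctrl.get_image("top")
print("button z",np.median([w(p,u,v)[2] for u in range(162,168) for v in range(204,210)]),"small z",w(p,143,203.5)[2],w(p,129,202)[2])
cv2.imwrite("pics/mid.png",cv2.resize(p["color"][150:270,110:310,::-1],None,fx=3,fy=3))
p=ctrl.get_image("side")
for d in ctrl.search_frame("open_dish",p)[:3]:print(round(d["conf"],2),np.array(d["extent"]))
K=p["camera_matrix"]
for X in([629,-56,65],[625,-56,65]):
    q=K@(np.array(p["R"])@X+p["t"]);print(X,q[:2]/q[2])
cv2.imwrite("pics/mids.png",cv2.resize(p["color"][150:290,220:420,::-1],None,fx=4,fy=4,interpolation=cv2.INTER_CUBIC))
E
```

```text
clock: 7.73
eef_pos: [632.8, -37.8, 286.1]
tool_rot: [-3.126, -0.002, 0.024]
force: [-0.4, 0.0, 0.3]
width: -0.2
7.7333 [632.8 -37.8 286.1] [-3.126e+00 -2.000e-03  2.400e-02] w -0.2 F [-0.4  0.   0.3] q [ 0.03  0.55 -0.02  1.5  -0.01  1.09 -1.52]
units [-0.15  0.69  5.69] turn [-0.15 -0.01  0.23]
button z 131.63545379196063 small z 125.83434077663249 126.29593411657982
0.86 [200.6 213.1  31.5  34.7]
0.73 [319.  233.8  33.2  32.2]
[629, -56, 65] [316.9 224.3]
[625, -56, 65] [315.4 224.4]
```

View pics/mids.png

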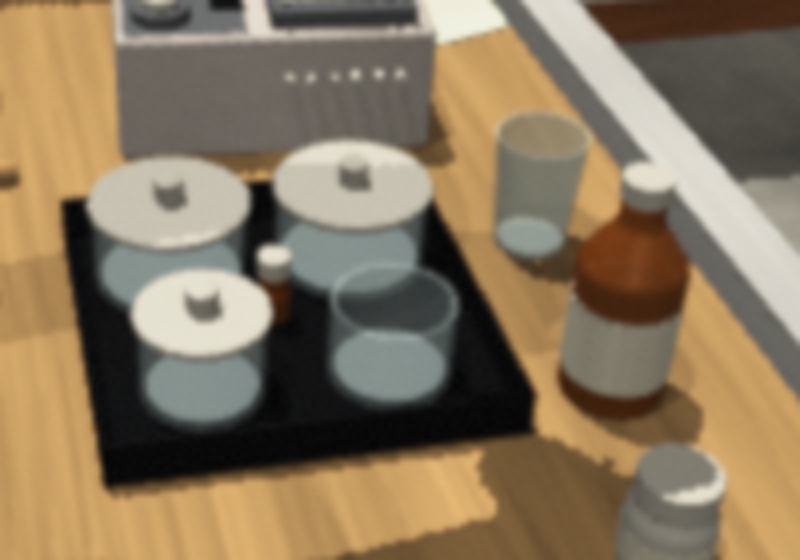

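The side view puts the rim centre at (318.5,225.3), which gives about (632,-57), within 5 mm of the top view. The button is back up. Next I'll point at the dish.

```bash
python3 -m crank '[[[0,0.6,0.8,0,0,0.2],[0,0,0.9,0,0,0],[0,0,0.9,0,0,0],[0,0,0.9,0,0,0],[0,0,0.8,0,0,0],[0,0,0.6,0,0,0],[0,0,0.3,0,0,0],[0,0,0,0,0,0]]]'; python3 d.py 631 -57 110
```

```text
clock: 8.55
eef_pos: [632.9, -43.4, 125.8]
tool_rot: [-3.119, -0.004, 0.007]
force: [0.6, 1.0, 0.3]
width: -0.1
8.55 [632.9 -43.4 125.8] [-3.119 -0.004  0.007] w -0.1 F [0.6 1.  0.3] q [ 0.05  0.73 -0.02  1.66 -0.01  0.75 -1.52]
units [-0.07  0.47  0.52] turn [-0.22 -0.04  0.07]
```

```bash
python3 -m crank '[[[0,0.5,0.4,-0.2,0,0],[0,0,0.1,0,0,0],[0,0,0,0,0,0],[0,0,0,0,0,0],[0,0,0,0,0,0],[0,0,0,0,0,0],[0,0,0,0,0,0],[0,0,0,0,0,0],[0,0,0,0,0,0],[0,0,0,0,0,0],[0,0,0,0,0,0],[0,0,0,0,0,0]]]'; python3 d.py
python3 - <<'E'
from h import *
p=ctrl.get_image("side")
cv2.imwrite("pics/pt1.png",cv2.resize(p["color"][130:290,230:400,::-1],None,fx=3.5,fy=3.5,interpolation=cv2.INTER_CUBIC))
E
```

```text
clock: 9.55
eef_pos: [637.3, -57.8, 115.4]
tool_rot: [-3.141, -0.014, 0.009]
force: [-0.2, 0.0, -0.1]
width: 0.2
9.55 [637.3 -57.8 115.4] [-3.141 -0.014  0.009] w 0.2 F [-0.2  0.  -0.1] q [ 0.05  0.74 -0.01  1.66  0.    0.72 -1.52]
```

View pics/pt1.png

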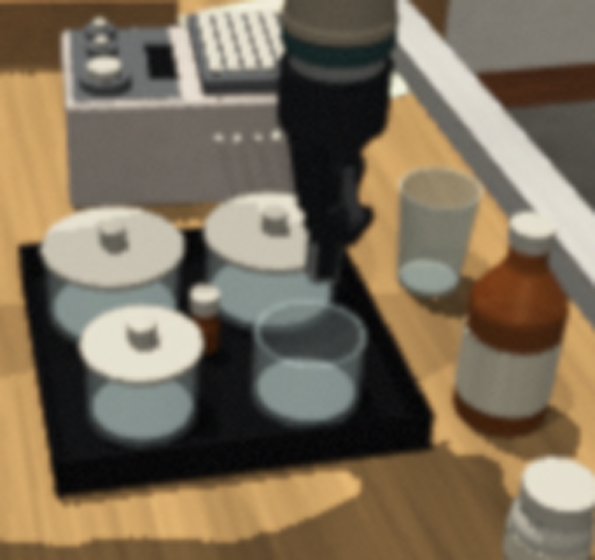

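The tip is over the mouth, about 6 mm too far. I'll nudge back, hold longer, then lift.

```bash
python3 -m crank '[[[-0.2,0,0,0,-0.1,0],[0,0,0,0,0,0],[0,0,0,0,0,0],[0,0,0,0,0,0],[0,0,0,0,0,0],[0,0,0,0,0,0],[0,0,0,0,0,0],[0,0,0,0,0,0],[0,0,0,0,0,0],[0,0,0,0,0,0],[0,0,0,0,0,0],[0,0,0,0,0,0]]]'; python3 -m crank '[[[0,0,-0.5,0,0,0],[0,0,-0.9,0,0,0],[0,0,-0.9,0,0,0],[0,0,-0.9,0,0,0],[0,0,-0.9,0,0,0],[0,0,-0.9,0,0,0],[0,0,-0.5,0,0,0]]]'; python3 d.py 419 -325 260
```

```text
clock: 10.6
eef_pos: [630.4, -57.8, 115.0]
tool_rot: [-3.141, -0.002, 0.009]
force: [0.6, 0.1, -0.2]
width: -0.2
clock: 11.18
eef_pos: [626.6, -57.6, 281.4]
tool_rot: [-3.14, 0.011, 0.009]
force: [0.6, 1.3, 0.1]
width: -0.0
11.1833 [626.6 -57.6 281.4] [-3.14   0.011  0.009] w -0.0 F [0.6 1.3 0.1] q [ 0.05  0.56  0.    1.5  -0.    1.09 -1.51]
units [-6.99  8.85  0.78] turn [-0.01  0.1   0.09]
```

```bash
python3 -m crank '[[[-0.7,0.8,0,0,0.1,0],[-0.7,0.9,0,0,0,0],[-0.7,0.9,0,0,0,0],[-0.7,0.9,0,0,0,0],[-0.7,0.9,0,0,0,0],[-0.7,0.9,0,0,0,0],[-0.7,0.9,0,0,0,0],[-0.7,0.9,0,0,0,0],[-0.7,0.9,0,0,0,0],[-0.7,0.9,0,0,0,0],[0,0,0,0,0,0]]]'; python3 d.py 419 -325 70
```

```text
clock: 12.1
eef_pos: [415.7, -335.3, 284.9]
tool_rot: [-3.141, -0.017, 0.018]
force: [0.1, 0.1, 0.2]
width: -0.2
12.1 [ 415.7 -335.3  284.9] [-3.141 -0.017  0.018] w -0.2 F [0.1 0.1 0.2] q [ 0.6   0.39  0.04  1.78 -0.03  0.95 -0.89]
units [-0.   -0.34  7.16] turn [-0.   -0.16  0.17]
```

```bash
python3 -m crank '[[[0,-0.3,0.7,0,-0.1,0.1],[0,0,0.9,0,0,0],[0,0,0.9,0,0,0],[0,0,0.9,0,0,0],[0,0,0.9,0,0,0],[0,0,0.8,0,0,0],[0,0,0.6,0,0,0],[0,0,0.4,0,0,0],[0,0,0,0,0,0]]]'; python3 d.py 419 -325 68
```

```text
clock: 12.85
eef_pos: [417.8, -332.2, 98.0]
tool_rot: [3.135, -0.014, -0.004]
force: [-0.4, -0.5, -0.9]
width: -0.2
12.85 [ 417.8 -332.2   98. ] [ 3.135 -0.014 -0.004] w -0.2 F [-0.4 -0.5 -0.9] q [ 0.6   0.65  0.03  1.97 -0.04  0.5  -0.92]
units [ 0.03 -0.25  1.  ] turn [ 0.07 -0.13 -0.04]
```

```bash
python3 -m crank '[[[0,-0.25,0.5,0,-0.1,0],[0,0,0.5,0,0,0],[0,0,0,0,0,0],[0,0,0,0,0,0],[0,0,0,0,0,0],[0,0,0,0,0,0],[0,0,0,0,0,0],[0,0,0,0,0,0],[0,0,0,0,0,0],[0,0,0,0,0,0],[0,0,0,0,0,0],[0,0,0,0,0,0]]]'; python3 d.py
python3 - <<'E'
from h import *
p=ctrl.get_image("side")
cv2.imwrite("pics/pt2.png",cv2.resize(p["color"][250:420,190:400,::-1],None,fx=3,fy=3,interpolation=cv2.INTER_CUBIC))
K=p["camera_matrix"];q=K@(np.array(p["R"])@[419,-325,25]+p["t"]);print((q[:2]/q[2]-[190,250])*3)
E
```

```text
clock: 13.85
eef_pos: [422.2, -327.9, 74.4]
tool_rot: [3.128, -0.012, -0.006]
force: [-0.3, 0.4, -0.5]
width: 0.1
13.85 [ 422.2 -327.9   74.4] [ 3.128 -0.012 -0.006] w 0.1 F [-0.3  0.4 -0.5] q [ 0.58  0.69  0.03  1.99 -0.04  0.44 -0.93]
[189.60783824 244.53894984]
```

View pics/pt2.png

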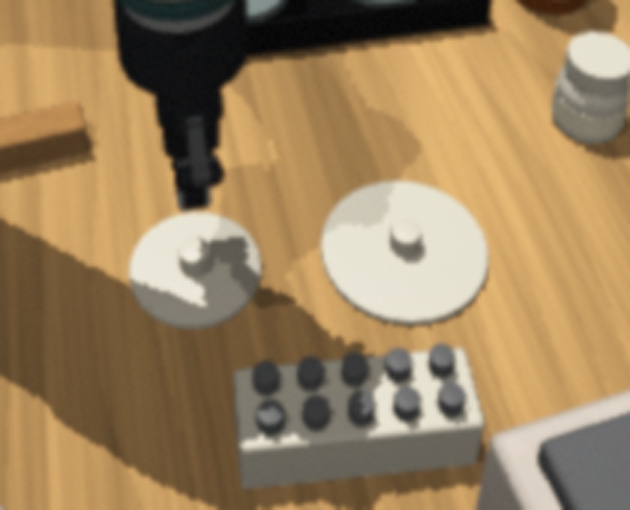

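The tip is over the small lid's knob at crop (195,243), with the prediction within 2 px, and nothing is touched. I'll hold for another half second and lift.

```bash
python3 -m crank '[[[0,0,0,0,0,0],[0,0,0,0,0,0],[0,0,0,0,0,0],[0,0,0,0,0,0],[0,0,0,0,0,0],[0,0,0,0,0,0]]]'; python3 -m crank '[[[0,0,-0.5,0,0,0],[0,0,-0.9,0,0,0],[0,0,-0.9,0,0,0],[0,0,-0.9,0,0,0],[0,0,-0.9,0,0,0],[0,0,-0.9,0,0,0],[0,0,-0.9,0,0,0],[0,0,-0.9,0,0,0],[0,0,-0.5,0,0,0],[0,0,0,0,0,0],[0,0,0,0,0,0]]]'
python3 - <<'E'
from h import *
np.set_printoptions(precision=1,suppress=True)
s=ctrl.read_state();print(s["qd"],s["force"])
p=ctrl.get_image("top")
print("button",np.median([w(p,u,v)[2] for u in range(162,168) for v in range(204,210)]))
for q in("open_dish","large_covered_a","small_lid","large_lid","vial"):
    for d in ctrl.search_frame(q,p)[:3]:print(q,round(d["conf"],2),np.array(d["extent"]))
cv2.imwrite("pics/end.png",p["color"][:,:,::-1])
E
```

```text
clock: 14.4
eef_pos: [421.9, -327.6, 74.0]
tool_rot: [3.129, -0.012, -0.006]
force: [0.5, -0.4, -0.4]
width: -0.1
clock: 15.32
eef_pos: [417.9, -323.6, 302.1]
tool_rot: [3.131, -0.008, -0.006]
force: [0.4, 0.7, 0.1]
width: 0.0
[ 0. -0. -0. -0. -0.  0. -0.] [0.4 0.7 0.1]
button 131.3738434364666
open_dish 0.64 [294.2 181.7  27.2  34.8]
large_covered_a 0.89 [247.2 224.5  41.9  41.6]
large_covered_a 0.66 [139.1 286.6  52.9  46.8]
large_covered_a 0.56 [248.9 178.2  42.5  43.2]
small_lid 0.74 [389.9 257.   31.9  30.2]
large_lid 0.91 [389.1 208.6  40.1  40.9]
vial 0.39 [272.1 200.6  12.3  10.9]
```

View pics/end.png

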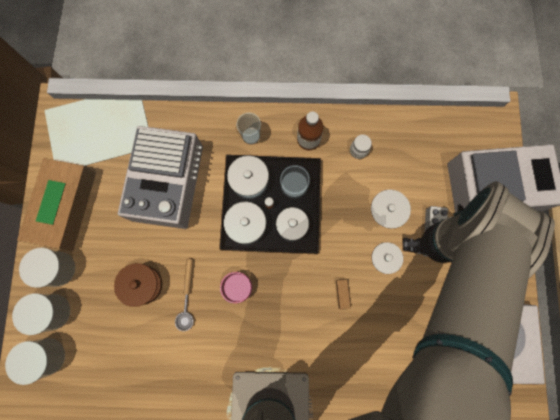

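The scene looks unchanged: dish at (294,181), lids at (388,258) and (391,209). The hand is at z = 302 mm, at rest and clear of everything.

```bash
python3 -c "from cell import ctrl;print(ctrl.finish_job())"
```

```text
the job is handed in; nothing more can be done
None
```

The job is handed in after about 15 s of the 64 s allowed; no verdict was reported.

- **Button:** I pressed the large button until it bottomed out (20 N at the tool, fingertip at z = 126 mm) and let it go. Its top measured 131 to 132 mm afterwards, the same as before. Midway through the job both small buttons measured 126 mm, so they were up.
- **Open dish:** I pointed at the uncovered dish for nearly 2 s. The grasp point was about 69 mm above the rim and at most 8 mm off the axis by my measurements.
- **Small lid:** I then pointed at the near, smaller loose lid for about 1.4 s. The grasp point was about 68 mm above the knob and about 5 mm off the axis.

**Last checks:** The final top picture showed every dish, lid and other thing where it started, though the arm partly hid the tube rack. The arm was at rest with the fingertips at z = 302 mm, about 280 mm above the small lid, and the tool force was near zero.

**Disagreements:** The top and side views of the dish differed by about 5 mm. The arm also drifted about 8 mm in x on the way down to the button, which I corrected before pressing. The networks never found the buttons, so I measured those from the picture and depth.

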